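# Release and slide off a terminal cover

### The arm

A 6-joint arm with a two-finger parallel gripper is mounted at the origin on the work surface. World frame = base frame: x ahead of the robot, y to its left, z up, the work surface at z = 0. Lengths are in m, angles in rad, forces in N, time in s.
With the tool pointing down it reaches from about 0.35 to 0.85 m from the base axis. Payload 8.1 kg.
Tool frame: the origin (TCP) lies at the centre of the arm's flange, where the gripper is bolted on; the fingertips stand 186 mm ahead of it and the grasp point (between the pads) lies 167 mm ahead of it (robot.grasp_offset is the distance from the TCP to the grasp point, in m); z points along the fingers, y is the line along which they close (so a half turn about z gives the same grasp; the last joint's range is limited). The gripper opens to 93 mm and grips with 3 to 60 N. Pads are 15 mm wide; open, the fingers measure 128 mm over their backs; the gripper's body (75 mm by 188 mm) begins 65 mm behind the grasp point.
Start: joints at [1.12, 0.13, 1.488, -0, 1.523, -0.085], TCP at [0.215, 0.56, 0.405] pointing down, gripper open.
Joint ranges: [-2.96, 2.96], [-0.89, 2.26], [0.02, 2.5], [-1.34, 4.48], [0, 2.73], [-2.66, 2.66]. Speed limits (rad/s): [2.39, 2.39, 2.79, 3.14, 3.14, 3.14].

### API

Orientations are given as a rotation vector (axis times angle).
In Python, from plant import robot gives the robot as it stands.
- The arm moves only by the tool drive_tool, never from a script. Its argument "moves" is one flat list of numbers, 7 for each row, row after row: the finger opening in mm, from 0 to 93, then the shift along the tool's x, y, z in mm, then the turn, a rotation vector about the tool's x, y, z in degrees. A call has 1 to 8 rows; each row shifts and turns the commanded pose from where the row before left it, along the tool's axes as they then stand; what a row does not reach is not made up. A row lasts 1/10 s, in which the tool goes at most 50 mm and 8.59 degrees, less where a joint would pass 70% of its speed; a pose out of reach is approached as far as the arm can. A call is refused whole if a number of a shift passes 50 or a number of a turn 8.59, either way. A call with a gripper value outside its range is refused whole. The fingers move at their own pace and stop on an object; "grip_force" is the grip in N (left out, the last holds). Time passes only in rows, so rows that do not move let the fingers close. It gives the time, the measured TCP pose, the force, the opening and the grip force at its end, in the units of the state.
- robot.read_state(): the state, without advancing time (a new reading comes with each control period).
- robot.read_camera(name): name is "side" or "top"; returns a dict with "color" (420x560x3 uint8, red, green, blue), "depth" (420x560 float32, m along the optical axis (not along the pixel's ray), 0 where there is no reading), "mtx" (3x3 intrinsics, pixels), "dist_coeffs" ([k1, k2, p1, p2, k3] as OpenCV has them; the pictures are not rectified), "R" (3x3) and "t" (3): a world point X has camera coordinates R X + t. Camera axes: x right, y down, z forward; pixel columns grow to the right and rows downward; lengths in m; the calibration is good to about 2 mm. A picture is of the moment at which its call begins.
- robot.close_job(): hands the job in; it is judged then, once.
The state is a dict: "t": time; "q": joint angles; "dq": joint speeds; "joint_torque": joint torques, N m; "tool_pos": TCP position; "orientation": TCP orientation; "force": force on the tool from outside, world axes, zero at the start; "wrist_torque": the same for the moment, N m; "opening": finger opening in m; "gripper_force": force on a finger pad.
Only numpy, scipy, OpenCV 4.12 (cv2) and the standard library are available. Lean on these libraries where they do the work, as an engineer would, in place of code of your own. Each camera call takes 0.05 s, during which the arm holds its last target. There are 200 camera calls.

### The job

On the low white terminal unit, press the snap tab in until it stays down, then push the released cover along its track, off its seat, until the terminal well is fully uncovered and the cover is out from under both lips, lying flat on the unit's ledge. Only touch and push: do not lift the cover or let it fall off the end of the unit, and leave the round button and everything else on the bench as it is.

Things in the scene. Friction and masses are not known exactly. Their poses are not given: they have to be found in the camera images.
- unit: Low white terminal unit, screwed down, 250 x 100 mm, top face 45 mm above the bench. Origin: centre of its underside; z up; its own +x is the way the cover slides off. Along x: rear end -125, cover's seat -90 to -30, snap tab -18 to 18, then a bare flat ledge to its open end at 125.
- well (a point): Centre of the terminal well under the cover, at the top face, unit x = -59 mm. The well spans x -86 to -32, 50 mm wide, floor 30 mm above the bench. Over it two lips (x -90 to -30, tops 59.5 mm above the bench, 55 mm free between them) hold down the cover's long edges. Two small rear stops, x -97 to -92, 10 mm high, leave 44 mm open between them.
- ledge_end (a point): Middle of the open end of the ledge, on the top face, unit x = 125 mm. Low kerbs (5 mm high, 70 mm apart) flank tab and ledge up to x = 117. There is no stop here: a cover pushed too far falls off.
- cover: Grey loose cover, 70 (x) x 64 (y) x 8.5 mm, 50 to 100 g, on two runners (3.5 mm). Origin: centre of its underside, on the unit's top face; axes as the unit's. At the start its centre is at unit x = -55 mm, 2 mm from the tab, which blocks it; released it slides under 0.2 to 1 N. Near its rear edge a cross rib, 44 wide (y), 5 thick (x), rises 14 mm above its top: push there.
- rib (a point): Centre of the rib's rear face, 30 mm behind the cover's centre, 60.5 mm above the bench; push here towards the unit's +x. The rib's top is 67.5 mm above the bench, the cover's top 53.5 mm.
- tab_top (a point): Centre of the top of the snap tab, a grey ribbed pad 36 (along the slide) x 30 mm in the middle of the unit, in front of the cover; 54 mm above the bench when out (9 mm above the unit's top face), 45.5 mm when in. It lies at x = 0, y = 0 in the unit's frame.
- tab (a joint): How far the tab is pressed down, m: 0 out (cover locked), 0.0085 fully in. It is pressed straight down with about 4 N, has no return spring and stays where it is left; press it right to the bottom, then the cover passes over it.
- round_button (a joint): Another control: a black round push button, 28 mm across, on a small grey base to the left of the unit; value is how far it is pressed, m (0 to 0.005). Not part of the job.
- test_block: Polished steel hardness test block, disc 64 mm across, 14 mm tall, standing loose near the unit. Origin: centre of its underside. Not part of the job.
- specimen_a: Black mounted specimen, disc 30 mm across, 18 mm tall, standing loose near the unit. Origin: centre of its underside. Not part of the job.
- specimen_b: Second black mounted specimen, same size, standing loose near the unit. Origin: centre of its underside. Not part of the job.
- vise: Small dark steel vise, 80 x 50 x 42 mm with a cross handle on its screw, standing loose near the unit. Origin: centre of its underside. Not part of the job.
- jar: Closed amber jar, 50 mm across, 65 mm tall, standing loose near the unit. Origin: centre of its underside. Not part of the job.
- mouse: Black computer mouse, 95 x 56 x 28 mm, standing loose near the unit. Origin: centre of its underside. Not part of the job.
There are look-alikes about, which are no part of the job. Leave any red or turquoise look-alike of the cover alone.

How it is judged:
By the outcome, as a careful person would: the job done as asked, in the order asked, and still so for the second after the job is handed in, with the robot touching nothing.
It also fails if it takes over 37 s, if anything falls off the work surface, if the arm or the gripper's body presses on something with over 40 N, if the wrist force passes 120 N, or if a joint passes its speed limit or range.

## Working session

There is one attempt and no reset: what is moved stays moved. The work goes in short steps, Python scripts to look and compute and a tool call to move; the robot and the scene stay as the last step left them, time stands still between calls to the robot, and variables do not carry over. Pictures are saved under pics/ and viewed, at most 10 in all, crops included, and the job is handed in when it is done.

Besides the shell and the picture viewer there is one more tool, called after "Call:" as name(argument=value, ...) on one line, values as JSON. drive_tool: Moves the arm, as the interface text tells. Its arguments: {"type":"object","properties":{"moves":{"type":"array","items":{"type":"number"}},"grip_force":{"type":"number"}},"required":["moves"]}

```bash
mkdir -p pics; cat > h.py <<'E'
import numpy as np,cv2
from plant import robot
def shot(n,f):
    c=robot.read_camera(n); cv2.imwrite(f'pics/{f}.png',c['color'][:,:,::-1]); np.savez(f'{f}.npz',**c); return c
def world(c,u,v,z=None):
    p=cv2.undistortPoints(np.array([[[u,v]]],float),c['mtx'],c['dist_coeffs'])[0,0]
    r=np.array([p[0],p[1],1.]);R=c['R'];t=c['t']
    if z is None:
        return R.T@(r*c['depth'][int(v),int(u)]-t)
    o=-R.T@t;d=R.T@r
    return o+d*(z-o[2])/d[2]
E
python3 - <<'E'
from h import *
shot('top','t0');shot('side','s0')
s=robot.read_state();print(s['t'],s['tool_pos'],s['orientation'],s['force'])
E
```

```text
0.1 [0.21451063 0.56012619 0.40380169] [-5.71303193e-01 -3.08879539e+00  2.49202466e-03] [-0.76647246  1.16343241 -0.38407471]
```

View pics/t0.png

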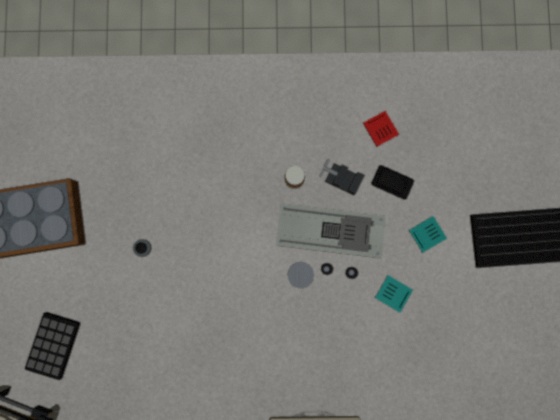

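View pics/s0.png

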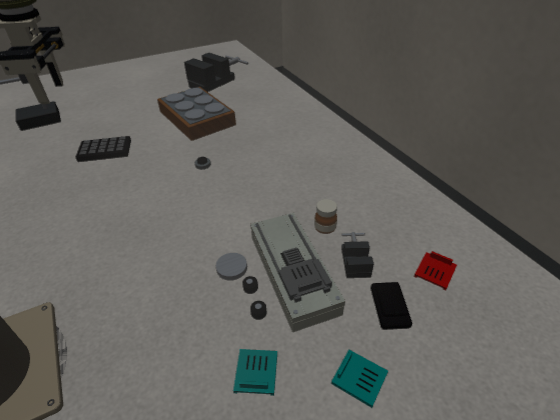

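The top view shows the unit at about (331,232), with the tab at (331,230) and the cover at (355,233). The slide-off direction is left in the image. I'll zoom in and measure.

```bash
python3 - <<'E'
from h import *
c=dict(np.load('t0.npz'))
im=c['color'][195:270,265:400,::-1]
cv2.imwrite('pics/z0.png',cv2.resize(im,None,fx=5.9,fy=5.9,interpolation=cv2.INTER_CUBIC))
# unit points: by depth, height band
H,W=c['depth'].shape
uu,vv=np.meshgrid(np.arange(W),np.arange(H))
p=cv2.undistortPoints(np.stack([uu,vv],-1).reshape(-1,1,2).astype(float),c['mtx'],c['dist_coeffs'])[:,0]
d=c['depth'].reshape(-1)
P=(np.c_[p*d[:,None],d]-c['t'])@c['R']
P=P.reshape(H,W,3)
print('table z',np.median(P[300:330,300:340,2]))
for lo,hi in((.035,.075),(.0495,.075),(.0595,.075)):
    m=((P[...,2]>lo)&(P[...,2]<hi)&(abs(uu-330)<58)&(abs(vv-232)<32)).astype(np.uint8)
    n,l,s,ce=cv2.connectedComponentsWithStats(m)
    for i in range(1,n):
        if s[i,4]<25: continue
        q=P[l==i]; r=cv2.minAreaRect((q[:,:2]*1000).astype(np.float32))
        print(lo,s[i],ce[i].round(1),np.median(q[:,2]).round(4),r, q.mean(0).round(4))
print(world(c,331,230,.054),world(c,355,233,.0535))
E
```

```text
table z -0.001375879902284691
0.035 [ 276  203  110   55 4499] [330.7 230.4] 0.045 ((545.126953125, -44.32853698730469), (250.0069122314453, 100.53227233886719), 82.3661880493164) [ 0.5447 -0.0439  0.0468]
0.0495 [ 322  215   52   37 1150] [351.5 232.5] 0.0537 ((540.2409057617188, -82.40694427490234), (116.99749755859375, 80.37937927246094), 82.71700286865234) [ 0.5388 -0.0915  0.0547]
0.0595 [365 225   5  19  49] [367.  233.7] 0.066 ((534.3984375, -125.61177062988281), (5.281116008758545, 42.005828857421875), 82.94416809082031) [ 0.5351 -0.1257  0.0659]
[ 0.54505609 -0.04397842  0.054     ] [ 0.53750801 -0.09984554  0.0535    ]
```

View pics/z0.png

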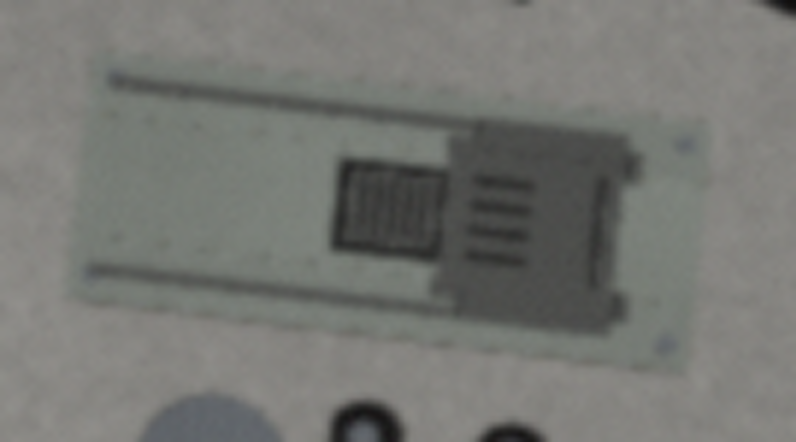

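The zoom gives a consistent unit pose: centre (0.545,-0.044), slide axis at about 82.6°, and rib where expected. Next I'll plan the approach, with fingers closed and tool x along unit +x.

```bash
cat > plan.py <<'E'
from h import *
from scipy.spatial.transform import Rotation as Ro
C=np.array([.5451,-.0443]);a=np.radians(82.6);ex=np.array([np.cos(a),np.sin(a)]);ey=np.array([-ex[1],ex[0]])
Rt=Ro.from_matrix(np.c_[np.r_[ex,0],np.r_[-ey,0],[0,0,-1]])
def err(x,y,tipz):
    s=robot.read_state();R=Ro.from_rotvec(s['orientation']);g=np.r_[C+x*ex+y*ey,tipz+.186]
    d=g-s['tool_pos']
    print('t',round(s['t'],2),'shift mm',(R.inv().apply(d)*1000).round(1),'turn deg',np.degrees((R.inv()*Rt).as_rotvec()).round(2),'F',s['force'].round(2),'open',round(s['opening'],4))
    return R,d
E
python3 - <<'E'
from plan import *
R,d=err(0,0,.1)
N=16
for i in range(N):
    print((R.inv().apply(d/N)*1000).round(0)); 
    if i<9: R=R*Ro.from_rotvec([0,0,np.radians(8.5)])
E
```

```text
t 0.1 shift mm [-524.9 -446.   118.5] turn deg [-8.000e-02  6.000e-02  7.644e+01] F [-0.77  1.16 -0.38] open 0.093
[-33. -28.   7.]
[-37. -23.   7.]
[-40. -17.   7.]
[-42. -11.   7.]
[-43.  -5.   7.]
[-43.   2.   7.]
[-42.   8.   7.]
[-41.  14.   7.]
[-38.  20.   7.]
[-35.  25.   7.]
[-35.  25.   7.]
[-35.  25.   7.]
[-35.  25.   7.]
[-35.  25.   7.]
[-35.  25.   7.]
[-35.  25.   7.]
```

Call:
drive_tool(moves=[0,-33,-28,0,0,0,8.5,0,-37,-23,0,0,0,8.5,0,-40,-17,5,0,0,8.5,0,-42,-11,5,0,0,8.5,0,-43,-5,7,0,0,8.5,0,-43,2,7,0,0,8.5,0,-42,8,7,0,0,8.5,0,-41,14,7,0,0,8.5], grip_force=10)

```text
t: 0.9
tool_pos: [0.3815, 0.2552, 0.3662]
orientation: [-2.208, -2.235, 0.0]
force: [0.9, 0.4, -0.7]
opening: 0.0334
gripper_force: 0.0
```

Call:
drive_tool(moves=[0,-38,20,7,0,0,8.5,0,-35,25,7,0,0,0,0,-35,25,7,0,0,0,0,-35,25,7,0,0,0,0,-35,25,7,0,0,0,0,-35,25,7,0,0,0,0,-20,15,7,0,0,0,0,0,0,0,0,0,0])

```text
t: 1.7
tool_pos: [0.5158, 0.005, 0.3162]
orientation: [-2.364, -2.067, 0.003]
force: [-0.6, 0.6, -0.1]
opening: 0.0005
gripper_force: 0.0
```

```bash
python3 -c "
from plan import *
err(0,0,.07)"
```

```text
t 1.7 shift mm [-44.9  35.8  60.2] turn deg [-0.12  0.05 -0.27] F [-0.6   0.57 -0.11] open 0.0005
```

Call:
drive_tool(moves=[0,-22,18,15,0,0,0,0,-23,18,15,0,0,-0.3,0,0,0,15,0,0,0,0,0,0,15,0,0,0,0,0,0,0,0,0,0,0,0,0,0,0,0,0])

```text
t: 2.3
tool_pos: [0.5446, -0.0404, 0.2574]
orientation: [-2.354, -2.079, 0.001]
force: [0.0, -0.2, -0.1]
opening: 0.0002
gripper_force: 0.0
```

```bash
python3 -c "
from plan import *
err(0,0,.045)
shot('side','s1');cv2.imwrite('pics/s1c.png',cv2.resize(cv2.imread('pics/s1.png')[140:340,200:420],None,fx=3,fy=3))"
```

```text
t 2.3 shift mm [-3.8  1.  26.4] turn deg [-0.08 -0.02  0.31] F [ 0.02 -0.23 -0.09] open 0.0002
```

View pics/s1c.png

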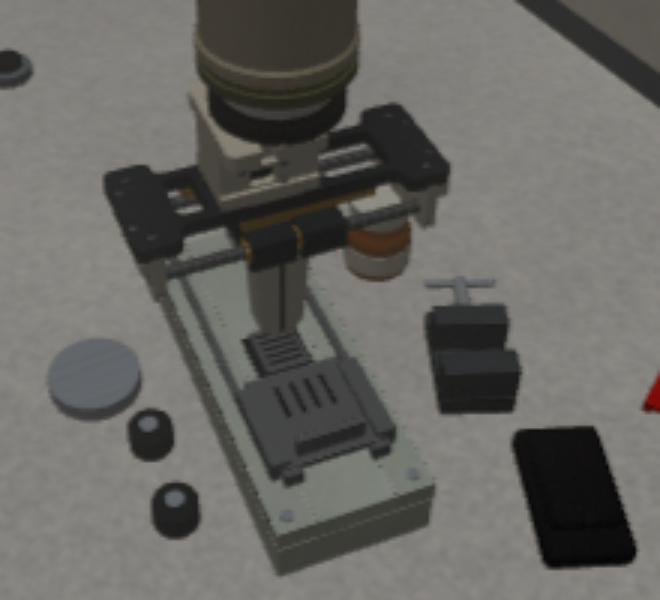

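The closed fingers hover just ahead of the tab's centre, over the pad. I'll press down.

Call:
drive_tool(moves=[0,-4,1,7,0,0,0.3,0,0,0,7,0,0,0,0,0,0,4,0,0,0,0,0,0,3,0,0,0,0,0,0,2,0,0,0,0,0,0,1,0,0,0,0,0,0,0,0,0,0])

```text
t: 3.05
tool_pos: [0.5457, -0.0457, 0.2336]
orientation: [-2.361, -2.072, 0.0]
force: [-0.1, 0.6, 0.3]
opening: 0.0004
gripper_force: 0.0
```

```bash
python3 -c "
from plan import *
err(0,0,.045)"
```

```text
t 3.05 shift mm [ 1.3 -0.7  2.6] turn deg [-0.01 -0.   -0.06] F [-0.06  0.61  0.26] open 0.0004
```

Call:
drive_tool(moves=[0,0,0,1,0,0,0,0,0,0,1,0,0,0,0,0,0,0,0,0,0])

```text
t: 3.35
tool_pos: [0.5457, -0.0456, 0.2319]
orientation: [2.361, 2.072, 0.0]
force: [-1.7, -0.3, 3.8]
opening: 0.0004
gripper_force: 1.7
```

Call:
drive_tool(moves=[0,0,0,1,0,0,0,0,0,0,0,0,0,0])

```text
t: 3.55
tool_pos: [0.5458, -0.0456, 0.2318]
orientation: [2.361, 2.072, -0.0]
force: [-5.5, 0.9, 12.7]
opening: 0.0005
gripper_force: 6.0
```

The tab has bottomed out: the tip is at 45.8 mm and the force rises stiffly to 12.7 N. I'll lift and go behind the rib.

Call:
drive_tool(moves=[0,0,0,-15,0,0,0,0,0,0,-25,0,0,0,0,-20,0,-5,0,0,0,0,-35,0,0,0,0,0,0,-35,0,0,0,0,0,0,-20,0,0,0,0,0,0,0,0,0,0,0,0])

```text
t: 4.25
tool_pos: [0.5312, -0.1571, 0.2765]
orientation: [2.363, 2.068, 0.0]
force: [0.5, 1.0, -0.7]
opening: 0.0004
gripper_force: 0.0
```

```bash
python3 -c "
from plan import *
err(-.108,0,.0575)
c=shot('side','s2');cv2.imwrite('pics/s2c.png',cv2.resize(cv2.imread('pics/s2.png')[140:340,200:420],None,fx=3,fy=3))
c=shot('top','t2');cv2.imwrite('pics/t2c.png',cv2.resize(cv2.imread('pics/t2.png')[195:270,265:400],None,fx=5.9,fy=5.9))
for u in (327,331,335): print(world(c,u,230))"
```

```text
t 4.25 shift mm [ 5.7 -0.8 33. ] turn deg [ 0.06  0.05 -0.22] F [ 0.51  1.03 -0.73] open 0.0004
[ 0.54543583 -0.03514325  0.04863408]
[ 0.54550388 -0.04483024  0.0455301 ]
[ 0.54551112 -0.05444335  0.04356873]
```

View pics/s2c.png

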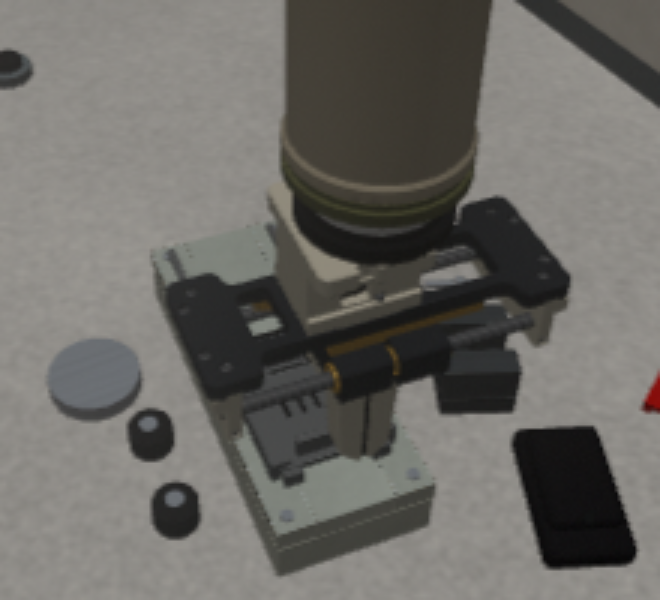

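The tab reads 45.5 mm in depth, so it's in, and the fingers are behind the rib. Now down and push.

Call:
drive_tool(moves=[0,4,-1,15,0,0,-0.2,0,0,0,13,0,0,0,0,0,0,5,0,0,0,0,0,0,0,0,0,0,0,5,0,0,0,0,0,0,5,0,0,0,0,0,0,5,0,0,0,0,0])

```text
t: 5.05
tool_pos: [0.5332, -0.1353, 0.2433]
orientation: [2.357, 2.076, 0.001]
force: [0.6, -0.1, -0.8]
opening: 0.0002
gripper_force: 0.2
```

Call:
drive_tool(moves=[0,3,0,0,0,0,0,0,3,0,0,0,0,0,0,3,0,0,0,0,0,0,3,0,0,0,0,0])

```text
t: 5.45
tool_pos: [0.5344, -0.1237, 0.2429]
orientation: [2.358, 2.076, 0.0]
force: [0.4, -0.1, -0.0]
opening: 0.0005
gripper_force: 0.3
```

```bash
python3 -c "
from plan import *
err(.0275,0,.0575)"
```

```text
t 5.45 shift mm [107.6   0.6  -0.6] turn deg [0.01 0.01 0.14] F [ 0.35 -0.15 -0.04] open 0.0005
```

Call:
drive_tool(moves=[0,4,0,0,0,0,0,0,6,0,0,0,0,0,0,6,0,0,0,0,0,0,6,0,0,0,0,0,0,6,0,0,0,0,0,0,6,0,0,0,0,0,0,6,0,0,0,0,0,0,4,0,0,0,0,0])

```text
t: 6.25
tool_pos: [0.54, -0.0795, 0.2427]
orientation: [-2.357, -2.077, -0.0]
force: [-0.1, -1.1, -0.2]
opening: 0.0005
gripper_force: 0.2
```

```bash
python3 -c "
from plan import *
err(.0275,0,.0575)
c=shot('side','s3');cv2.imwrite('pics/s3c.png',cv2.resize(cv2.imread('pics/s3.png')[140:340,200:420],None,fx=3,fy=3))"
```

```text
t 6.25 shift mm [63.1  0.7 -0.8] turn deg [-0.01 -0.01  0.16] F [-0.1  -1.07 -0.2 ] open 0.0005
```

View pics/s3c.png

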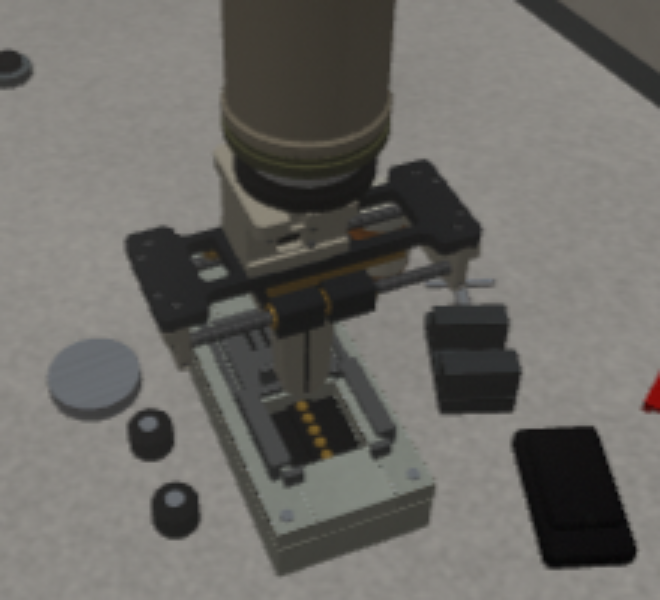

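The cover is sliding ahead of the fingers and the well is being uncovered. I'll continue for 60 mm.

Call:
drive_tool(moves=[0,4,0,0,0,0,0,0,5,0,0,0,0,0,0,5,0,0,0,0,0,0,5,0,0,0,0,0,0,5,0,0,0,0,0,0,5,0,0,0,0,0,0,4,0,0,0,0,0,0,4,0,0,0,0,0])

```text
t: 7.1
tool_pos: [0.5446, -0.0431, 0.2427]
orientation: [-2.358, -2.076, 0.0]
force: [-0.1, -0.3, -0.4]
opening: 0.0006
gripper_force: 0.1
```

Call:
drive_tool(moves=[0,5,0,0,0,0,0,0,5,0,0,0,0,0,0,5,0,0,0,0,0,0,4,0,0,0,0,0,0,3,0,0,0,0,0,0,2,0,0,0,0,0,0,1,0,0,0,0,0,0,0,0,0,0,0,0])

```text
t: 7.9
tool_pos: [0.5478, -0.0186, 0.2427]
orientation: [2.357, 2.076, 0.0]
force: [-0.1, -0.1, -0.1]
opening: 0.0008
gripper_force: 0.0
```

Call:
drive_tool(moves=[0,-8,0,0,0,0,0,0,-5,0,-15,0,0,0,0,0,0,-40,0,0,0,0,-40,0,-30,0,0,0,0,-45,0,-20,0,0,0,0,-45,0,-20,0,0,0,0,-45,0,0,0,0,0,0,0,0,0,0,0,0])

```text
t: 8.7
tool_pos: [0.5229, -0.2106, 0.3703]
orientation: [2.36, 2.067, -0.001]
force: [-0.0, 1.0, 0.6]
opening: 0.0005
gripper_force: 0.0
```

```bash
python3 -c "
from plan import *
err(0,0,.0575)
c=shot('top','t4');cv2.imwrite('pics/t4c.png',cv2.resize(cv2.imread('pics/t4.png')[150:310,240:420],None,fx=3.7,fy=3.7))
c2=shot('side','s4');cv2.imwrite('pics/s4c.png',cv2.resize(cv2.imread('pics/s4.png')[140:340,200:420],None,fx=3,fy=3))
H,W=c['depth'].shape
uu,vv=np.meshgrid(np.arange(W),np.arange(H))
p=cv2.undistortPoints(np.stack([uu,vv],-1).reshape(-1,1,2).astype(float),c['mtx'],c['dist_coeffs'])[:,0]
d=c['depth'].reshape(-1);P=(np.c_[p*d[:,None],d]-c['t'])@c['R']
u=np.c_[(P[:,:2]-C)@ex,(P[:,:2]-C)@ey,P[:,2]]
m=(abs(u[:,1])<.035)&(u[:,0]>-.025)&(u[:,0]<.13)&(u[:,2]>.0515)&(u[:,2]<.08)
print('cover',u[m].min(0),u[m].max(0)); q=u[m&(u[:,2]>.06)];print('rib',q.mean(0))
for x in range(20,110,10):
  k=m&(abs(u[:,0]-x/1000)<.005)
  if k.any(): print(x,np.median(u[k,2]).round(4),end=' ')
"
```

```text
t 8.7 shift mm [168.1  -0.3 126.3] turn deg [ 0.17  0.18 -0.18] F [-0.03  0.97  0.6 ] open 0.0005
cover [-0.01494418 -0.03494446  0.05150784] [0.09943182 0.03294789 0.07117354]
rib [0.03728745 0.0010074  0.06601369]
30 0.0537 40 0.0553 50 0.0533 60 0.0536 70 0.0531 80 0.0534 90 0.0533 100 0.0527
```

View pics/t4c.png

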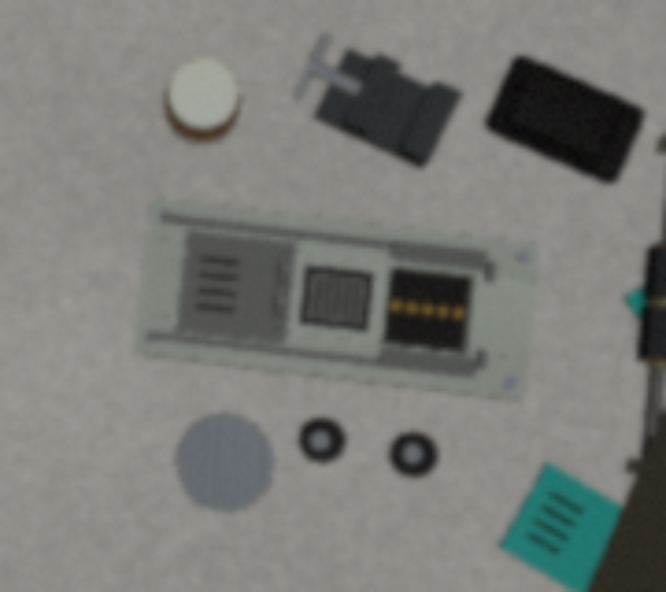

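View pics/s4c.png

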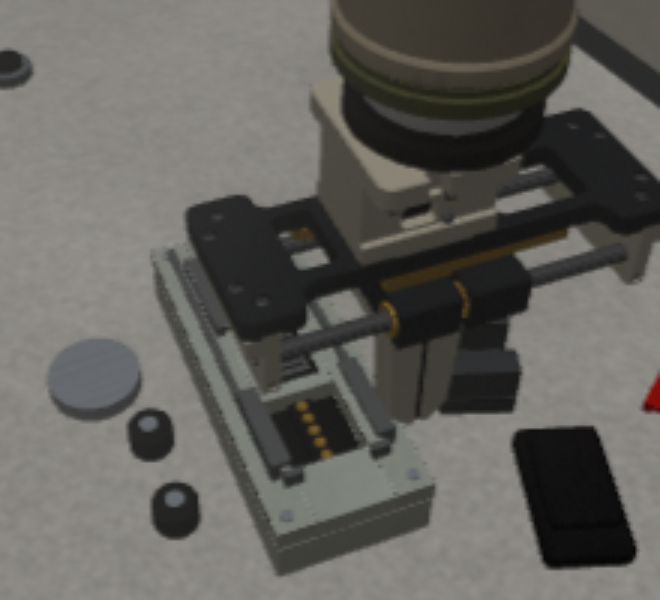

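The cover lies flat on the ledge (unit x about 30–100). The well is open, the tab is in, the neighbouring objects haven't moved and the arm is clear, so I'll hand in.

```bash
python3 -c "
from plant import robot
print(robot.close_job())"
```

```text
the job is handed in; nothing more can be done
None
```

Job handed in at about 9 s: the tab is pressed fully in, the well is uncovered, and the cover lies flat on the ledge (unit x about 30–100 mm), clear of both lips, with nothing else on the bench moved as far as the final pictures show.

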